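# Find the flush release button on the vacuum sealer and open its lid

## Task

Open the vacuum sealer ready for the next bag: its lid release is an unmarked flush button set somewhere along the bare metal plate of the front ledge, so feel slowly and lightly along the plate with a fingertip until it gives, and press it in. Let the lid spring up by itself - do not pry, lift or push it - and take your hand away, leaving the lid standing open. Nothing needs picking up; leave the other things on the bench where they are, and do not lean hard on anything.

Things in the scene. Friction and masses are not known exactly. Their poses are not given: they have to be found in the camera images.
- sealer: Vacuum sealer for food bags: low white box, 240 deep (x) x 370 wide (y) x 82 mm high, fixed. Origin: centre of underside; +x to its back (hinge), -x to its front and the user, +y to its left end, z up. Flat top 80 mm above the bench: front ledge (x -120 to -55 mm), lid (x -55 to 75), rear deck (x 75 to 120). White cheeks 1.5 mm proud end the ledge; the touch keys on the left one play no part here.
- ledge_mid (a point): Centre of the bare metal plate between the cheeks of the front ledge, on its level, rigid surface (sealer x = -87.5, y = 0, z = 80 mm); axes as the sealer's. The plate runs 170 mm along y, 61 mm along x. The release button is on this centre line (same x), but how far along differs from sealer to sealer: its centre is anywhere from y = -48 to +48 mm from this point.
- release (a joint): Travel of the release button: 0 out, 0.005 m fully in. A rectangular cap of the plate's own metal, 52 mm along the ledge x 38 mm across, in a 54 x 40 mm hole, seen only as a hairline; its top is 2 mm below the plate's surface. Goes straight down on a spring: gives at about 3 N, fully in at about 6.5 N, comes back out when let go. The lid is unlatched 2.5 to 4 mm in.
- lid (a joint): Opening angle of the lid about its hinge along the far (+x) edge: 0 shut, 1.2 rad wide open against its stop. Held shut by the latch; once let go, a damped spring lifts it all the way by itself in 2 to 3 s and keeps it up.
- lid_cover: The flat white lid, 128 deep x 366 wide x 20 mm thick, its top flush with the ledge when shut. Origin on the hinge line, 75 mm behind the sealer's origin and 73 mm above the bench; when shut its axes are the sealer's.
- jar: Glass spice jar with red cap, 56 mm across, 85 mm high, standing close to the left (+y) end of the sealer; loose. Origin: centre of its underside.
- bowl: White bowl, 116 mm across, 55 mm high, standing close to the right (-y) end of the sealer; loose. Origin: centre of its underside.
- spatula: Spatula (white handle, thin steel blade) lying on the bench in front of the sealer, roughly along the ledge; loose, 280 mm long, 20 mm high. Origin under its middle, x along it.
- jug: Clear measuring jug with handle, 90 mm across, 110 mm high, on the left of the bench; loose. Origin: centre of its underside.
- oil: Amber oil bottle, 66 mm across, 240 mm high, on the left of the bench; loose. Origin: centre of its underside.
- tub: White open plastic tub of diced tofu, 100 x 136 x 45 mm, on the right of the bench; loose. Origin: centre of its underside.

How it is judged:
On the way, in this order (a step that is already met when the one before it is completed fails the run):
1. the release button is pressed in (value of joint release above 0.0022 m), for 0.02 s.
2. the lid has sprung open (value of joint lid above 1.1 rad), for 0.2 s.
At the end, for the whole second after the job is handed in: The lid stands open (over 1.1 rad of its 1.2 rad) and at rest, the button has come back out (less than 1 mm in), and the other things stand within 30 mm of where they were (value of joint lid above 1.1 rad and velocity of joint lid between -0.05 and 0.05 rad/s and value of joint release below 0.001 m and distance of each of jar, bowl, spatula, jug, oil, tub from where it was at the start of the episode below 0.03 m); the robot touches nothing.
It fails at once if one of the other things is lifted, carried or shoved more than 30 mm (distance of any of jar, bowl, spatula, jug, oil, tub from where it was at the start of the episode above 0.03 m).
It fails at once if the lid is lifted or pushed with the fingers while it opens (over 8 N) (value of joint lid above 0.03 rad and contact force between the fingers and lid_cover above 8 N).
It fails at once if something is struck or leaned on hard (fingers over 150 N at the peak, rest of the arm on the sealer over 40 N) (contact force between the fingers and anything else above 150 N or contact force between the arm and sealer above 40 N).
It also fails if it takes over 45 s, if anything falls off the work surface, if the arm or the gripper's body presses on something with over 40 N, if the wrist force passes 120 N, or if a joint passes its speed limit or range.

## Robot

A 7-joint arm with a two-finger parallel gripper is mounted at the origin on the work surface. World frame = base frame: x ahead of the robot, y to its left, z up, the work surface at z = 0. Lengths are in m, angles in rad, forces in N, time in s.
With the tool pointing down it reaches from about 0.425 to 0.95 m from the base axis. Payload 4.7 kg.
Tool frame: the origin (TCP) lies midway between the tips of the shut fingers; the grasp point (between the pads) lies 19 mm behind it (r.grip_point_offset is the distance from the TCP to the grasp point, in m); z points along the fingers, x is the direction in which the jaws open and shut, and the axes are right-handed (so a half turn about z gives the same grasp; the last joint's range is limited). The gripper opens to 87 mm and grips with 3 to 60 N. Pads are 19 mm wide; open, the fingers measure 117 mm over their backs; the gripper's body (75 mm by 190 mm) begins 51 mm behind the grasp point.
Start: joints at [1.155, 0.469, -0.049, 1.532, 0.024, 1.141, -0.082], TCP at [0.255, -0.625, 0.223] pointing down, gripper open.
Joint ranges: [-2.59, 2.59], [-0.33, 1.99], [-1.39, 1.29], [0.1, 2.45], [-1.04, 4.18], [0.21, 1.99], [-2.66, 2.66]. Speed limits (rad/s): [2.57, 2.57, 3.14, 3.14, 3.14, 3.14, 3.14].

## Interface

Orientations are given as a rotation vector (axis times angle).
In Python, from workcell import get_obs, camera, job, r gives the robot as it stands.
- The arm moves only by the shell command python3 -m pendant 'ROWS' [OPENING]. ROWS is a JSON object of lists of equal length, an entry for each row: "delta_pos": the shift along the tool's x, y, z each as a share of 0.4 m, from -1 to 1, a list of three; "turn": the turn about the tool's z as a share of 360 degrees, from -1 to 1. A call has 1 to 12 rows; each row is the pose to reach, as a shift and turn from the pose commanded when the call began, along the tool's axes at that moment, turning the shorter way round; what a row does not reach only later rows make up. A row lasts 1/12 s, in which the tool goes at most 41.7 mm and 7.16 degrees, less where a joint would pass 70% of its speed; a pose out of reach is approached as far as the arm can. A call with a number of a shift or a turn outside -1 to 1 is refused whole. A call with a gripper value outside its range is refused whole. OPENING is the opening, from 0 (shut) to 1 (fully open), set as the call begins (- or left out, the last holds). The fingers move at their own pace and stop on an object; the grip force is fixed at half the most. Time passes only in rows, so rows that repeat a pose let the fingers close. It gives the time, the measured TCP pose, the force and the opening at its end, in the units of the state.
- get_obs(): the state, without advancing time (a new reading comes with each control period).
- camera(name): name is "scene" or "top" or "wrist"; returns a dict with "color" (384x512x3 uint8, blue, green, red), "depth" (384x512 float32, m along the optical axis (not along the pixel's ray), 0 where there is no reading), "fov_y" (degrees; the focal length in pixels is half the picture's height over the tangent of half this angle, whatever the lens; pixels are square), "cx", "cy" (the principal point, pixels), "R" (3x3) and "t" (3): a world point X has camera coordinates R X + t; the wrist camera has in their place "hand_eye" (4x4, takes a point from camera to tool coordinates, whose origin is the TCP and whose axes are the tool frame's). Camera axes: x right, y down, z forward; pixel columns grow to the right and rows downward; lengths in m; the calibration is good to about 2 mm. A picture is of the moment at which its call begins: read the wrist's pose just before it.
- job.close_job(): hands the job in, once; it reports no verdict.
The state is a dict: "clock": time; "joint_positions": joint angles; "joint_vel": joint speeds; "tau": joint torques, N m; "ee_pos": TCP position; "eef_rot": TCP orientation; "force": force on the tool from outside, world axes, zero at the start; "torque": the same for the moment, N m; "grip_width": opening from 0.0 (shut) to 1.0 (fully open).
Only numpy, scipy, OpenCV 4.12 (cv2) and the standard library are available. Lean on these libraries where they do the work, as an engineer would, in place of code of your own. Each camera call takes 0.05 s, during which the arm holds its last target. There are 200 camera calls.

## Working session

There is one attempt and no reset: what is moved stays moved. The work goes in short steps, Python scripts to look and compute and a shell command to move; the robot and the scene stay as the last step left them, time stands still between calls to the robot, and variables do not carry over. Pictures are saved under pics/ and viewed, about 8 in all and at most 12, crops included, and the job is handed in when it is done.

```bash
mkdir -p pics
cat > h.py <<'E'
import numpy as np, cv2
from workcell import get_obs, camera, job, r
from scipy.spatial.transform import Rotation as Ro
def cloud(c):
    d=c["depth"]; f=d.shape[0]/2/np.tan(np.radians(c["fov_y"])/2)
    v,u=np.indices(d.shape); P=np.dstack([(u-c["cx"])/f*d,(v-c["cy"])/f*d,d])
    return (P-c["t"])@c["R"]   # R^T (P-t)
E
python3 - <<'E'
from h import *
o=get_obs(); print({k:np.round(v,3) for k,v in o.items()})
for n in("top","scene"):
    c=camera(n); cv2.imwrite(f"pics/{n}0.png",c["color"]); W=cloud(c); np.savez(f"{n}0.npz",W=W,d=c["depth"],col=c["color"])
    print(n,c["t"],(-c["R"].T@c["t"]))
    m=(abs(W[...,2]-.08)<.006)&(c["depth"]>0)
    m=cv2.morphologyEx(m.astype(np.uint8),cv2.MORPH_OPEN,np.ones((5,5)))
    k,l,s,_=cv2.connectedComponentsWithStats(m); i=1+np.argmax(s[1:,4])
    p=W[l==i]; print(s[i],p.mean(0)); print(cv2.minAreaRect(p[:,:2].astype(np.float32)*1000))
E
```

```text
{'clock': np.float64(0.0), 'joint_positions': array([ 1.155,  0.469, -0.049,  1.534,  0.024,  1.141, -0.082]), 'joint_vel': array([ 0.001, -0.   , -0.001, -0.   ,  0.001, -0.001,  0.002]), 'tau': array([ 0.0000e+00, -5.0798e+01, -8.1000e-02, -2.3616e+01, -6.1000e-02,
        3.8000e-02,  0.0000e+00]), 'ee_pos': array([ 0.254, -0.625,  0.222]), 'eef_rot': array([-2.606,  1.753,  0.003]), 'force': array([ 1.207,  0.636, -0.224]), 'torque': array([-0.   , -0.008,  0.063]), 'grip_width': np.float64(0.997)}
top [-0.03177805  0.5396193   1.36500984] [ 0.27866719 -0.02793941  1.44118517]
[ 202  142  116   79 5286] [ 0.56433242 -0.01236916  0.08025977]
((561.212158203125, -6.115509033203125), (239.793212890625, 366.51409912109375), 12.215333938598633)
scene [-0.40616472 -0.30662896  1.7965586 ] [ 1.15147298 -0.67438299  1.30611311]
[ 210  150   84   95 3772] [ 0.57480783 -0.03963258  0.08028833]
((563.8133544921875, -5.56597900390625), (238.73680114746094, 372.2526550292969), 13.35472297668457)
```

View pics/top0.png

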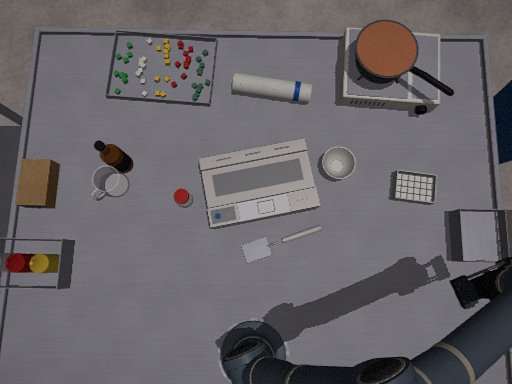

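View pics/scene0.png

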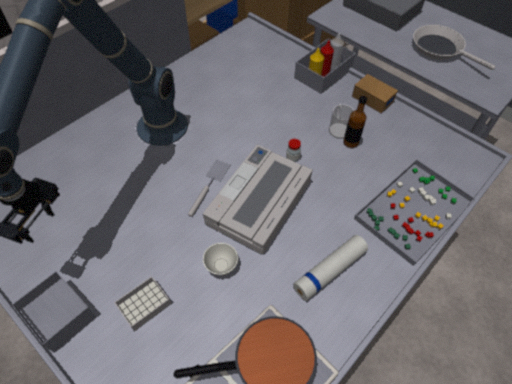

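The sealer is at (201–318, 140–226) in the top view, yawed about +12.5°, with its ledge facing the robot. The oblong at (266, 207) on the ledge needs a closer look. Jar (183,198), bowl (338,163) and spatula (255–320, 240) are all clear of the ledge.

Run:
```python
from h import *
z=np.load("top0.npz"); img=z["col"]
c=img[182:234,196:326]; cv2.imwrite("pics/crop1.png",cv2.resize(c,None,fx=6,fy=6,interpolation=cv2.INTER_CUBIC))
W=z["W"]; yaw=np.radians(12.7); C=np.array([.5625,-.006]); R=np.array([[np.cos(yaw),-np.sin(yaw)],[np.sin(yaw),np.cos(yaw)]])
L=(W[...,:2]-C)@R
for p in[(266,207),(258,201),(274,213),(208,224),(317,208),(237,212),(290,203)]:
    print(p,np.round(L[p[1],p[0]]*1000),np.round(W[p[1],p[0]],4))
print("mid",C+R@[-.0875,0]); o=get_obs(); M=Ro.from_rotvec(o["eef_rot"]).as_matrix(); print(M.round(3)); print("sealer in tool",M.T[:, :2]@R)
```

```text
(266, 207) [-91.  -8.] [ 0.4751 -0.034   0.0815]
(258, 201) [-65.  14.] [ 0.4961 -0.007   0.0725]
(274, 213) [-116.  -30.] [ 0.4559 -0.0607  0.0793]
(208, 224) [-98. 199.] [ 4.237e-01  1.663e-01 -2.000e-04]
(317, 208) [-120. -185.] [ 0.4864 -0.2128  0.0008]
(237, 212) [-88.  89.] [0.4574 0.0616 0.077 ]
(290, 203) [-94. -89.] [ 0.4898 -0.1132  0.0819]
mid [ 0.47714073 -0.02523654]
[[ 0.377 -0.926 -0.001]
 [-0.926 -0.377  0.002]
 [-0.002  0.    -1.   ]]
sealer in tool [[ 1.64391132e-01 -9.86393694e-01]
 [-9.86395164e-01 -1.64391524e-01]
 [-3.68285374e-04  1.70508577e-03]]
```

View pics/crop1.png

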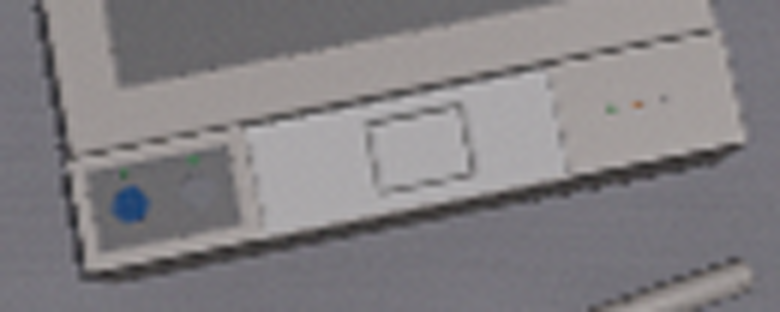

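The crop shows a hairline rectangle at about px (266, 207), roughly 54 mm wide. The plate centre is at crop x≈406, so this is around y = -8 mm on the plate. I'll approach there with the fingers shut, turned square to the sealer, and confirm it by touch.

```bash
python3 -m pendant '{"delta_pos":[[-0.58,-0.54,0],[-0.58,-0.54,0],[-0.58,-0.54,0],[-0.58,-0.54,0],[-0.58,-0.54,0],[-0.58,-0.54,0],[-0.58,-0.54,0],[-0.58,-0.54,0],[-0.58,-0.54,0],[-0.58,-0.54,0]],"turn":[0.026,0.026,0.026,0.026,0.026,0.026,0.026,0.026,0.026,0.026]}' 0
cat >> h.py <<'E'
yaw=np.radians(12.7); C=np.array([.5625,-.006]); Rs=np.array([[np.cos(yaw),-np.sin(yaw)],[np.sin(yaw),np.cos(yaw)]])
def go(x,y,z):
    o=get_obs(); M=Ro.from_rotvec(o["eef_rot"]).as_matrix()
    w=np.r_[C+Rs@[x,y],z]
    print("t",o["clock"],"ee",o["ee_pos"].round(4),"sealer",(Rs.T@(o["ee_pos"][:2]-C)*1000).round(1),"F",o["force"].round(2),"grip",o["grip_width"])
    print("share",(M.T@(w-o["ee_pos"])/.4).round(4)); print("tool x in sealer",(Rs.T@M[:2,0]).round(3),"tilt",M[:,2].round(4))
E
python3 -c "
from h import *
go(-.0875,-.008,.13); print(camera('wrist')['hand_eye'].round(3))"
```

```text
clock: 0.93
ee_pos: [0.3677, -0.3274, 0.2225]
eef_rot: [2.459, -1.955, -0.0]
force: [0.2, -0.0, 0.0]
grip_width: 0.326
t 0.9333 ee [ 0.3677 -0.3274  0.2225] sealer [-260.7 -270.7] F [ 0.25 -0.02  0.04] grip 0.3256543610029838
share [-0.6545 -0.4367  0.2312]
tool x in sealer [ 0.005 -1.   ] tilt [-2.e-04 -1.e-04 -1.e+00]
[[ 1.     0.001  0.001  0.001]
 [-0.001  0.966  0.259 -0.07 ]
 [-0.001 -0.259  0.966 -0.163]
 [ 0.     0.     0.     1.   ]]
```

```bash
python3 -m pendant '{"delta_pos":[[-0.654,-0.437,0.1],[-0.654,-0.437,0.1],[-0.654,-0.437,0.1],[-0.654,-0.437,0.1],[-0.654,-0.437,0.1],[-0.654,-0.437,0.1],[-0.654,-0.437,0.23],[-0.654,-0.437,0.23],[-0.654,-0.437,0.23],[-0.654,-0.437,0.23],[-0.654,-0.437,0.23]],"turn":[0,0,0,0,0,0,0,0,0,0,0]}'
python3 - <<'E'
from h import *
go(-.0875,-.008,.1); c=camera('wrist'); cv2.imwrite('pics/w1.png',c['color'])
o=get_obs(); M=Ro.from_rotvec(o["eef_rot"]).as_matrix(); H=c['hand_eye']
d=c["depth"]; f=192/np.tan(np.radians(c["fov_y"])/2); v,u=np.indices(d.shape)
P=np.dstack([(u-c["cx"])/f*d,(v-c["cy"])/f*d,d])@H[:3,:3].T+H[:3,3]; W=P@M.T+o["ee_pos"]
S=np.dstack([(W[...,:2]-C)@Rs*1000,W[...,2]*1000]); np.save("S.npy",S)
for q in range(200,384,20): print(q,[tuple(S[q,k].round().astype(int)) for k in range(40,512,72)])
E
```

```text
clock: 1.9
ee_pos: [0.4798, -0.0369, 0.1303]
eef_rot: [2.452, -1.962, -0.001]
force: [0.6, -0.8, 0.8]
grip_width: 0.004
t 1.9 ee [ 0.4798 -0.0369  0.1303] sealer [-87.5 -12. ] F [ 0.63 -0.81  0.81] grip 0.0035133571869018655
share [-0.01   -0.      0.0757]
tool x in sealer [-0.001 -1.   ] tilt [-1.1e-03 -7.0e-04 -1.0e+00]
200 [(np.int64(-76), np.int64(124), np.int64(83)), (np.int64(-77), np.int64(78), np.int64(81)), (np.int64(-77), np.int64(30), np.int64(81)), (np.int64(-78), np.int64(-17), np.int64(79)), (np.int64(-77), np.int64(-65), np.int64(81)), (np.int64(-77), np.int64(-112), np.int64(83)), (np.int64(-77), np.int64(-160), np.int64(83))]
220 [(np.int64(-90), np.int64(126), np.int64(84)), (np.int64(-91), np.int64(80), np.int64(81)), (np.int64(-91), np.int64(31), np.int64(82)), (np.int64(-92), np.int64(-18), np.int64(79)), (np.int64(-92), np.int64(-66), np.int64(80)), (np.int64(-90), np.int64(-113), np.int64(84)), (np.int64(-91), np.int64(-162), np.int64(83))]
240 [(np.int64(-105), np.int64(130), np.int64(82)), (np.int64(-106), np.int64(81), np.int64(81)), (np.int64(-51), np.int64
[... 1823 characters left out ...]
4(-63), np.int64(-58), np.int64(237))]
360 [(np.int64(-62), np.int64(25), np.int64(242)), (np.int64(-63), np.int64(12), np.int64(242)), (np.int64(-63), np.int64(-1), np.int64(242)), (np.int64(-62), np.int64(-15), np.int64(243)), (np.int64(-63), np.int64(-28), np.int64(242)), (np.int64(-63), np.int64(-41), np.int64(241)), (np.int64(-64), np.int64(-55), np.int64(241))]
380 [(np.int64(-64), np.int64(23), np.int64(246)), (np.int64(-64), np.int64(11), np.int64(245)), (np.int64(-63), np.int64(-2), np.int64(247)), (np.int64(-62), np.int64(-14), np.int64(247)), (np.int64(-63), np.int64(-27), np.int64(247)), (np.int64(-66), np.int64(-41), np.int64(244)), (np.int64(-66), np.int64(-54), np.int64(243))]
```

View pics/w1.png

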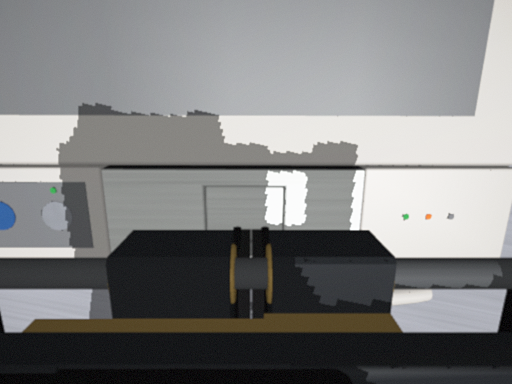

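The wrist view shows the hairline rectangle at columns 205–285. The plate runs 105–362, so the button centre is at y≈-7.6 mm, and depth there is about 2 mm lower than the plate. I'll now descend gently and feel for it.

```bash
python3 -m pendant '{"delta_pos":[[-0.01,0,0.05],[-0.01,0,0.09],[-0.01,0,0.11],[-0.01,0,0.115],[-0.01,0,0.115],[-0.01,0,0.115],[-0.01,0,0.1175],[-0.01,0,0.12],[-0.01,0,0.1225],[-0.01,0,0.125],[-0.01,0,0.125]],"turn":[0,0,0,0,0,0,0,0,0,0,0]}'; python3 -c "
from h import *
go(-.0875,-.008,.078)"
```

```text
clock: 2.87
ee_pos: [0.4787, -0.031, 0.0805]
eef_rot: [2.455, -1.96, 0.0]
force: [-0.3, 0.6, -0.8]
grip_width: 0.007
t 2.8667 ee [ 0.4787 -0.031   0.0805] sealer [-87.2  -6. ] F [-0.32  0.59 -0.82] grip 0.006799071911422489
share [0.005  0.0007 0.0062]
tool x in sealer [ 0.002 -1.   ] tilt [-1.e-04 -1.e-04 -1.e+00]
```

```bash
python3 -m pendant '{"delta_pos":[[0,0,0.0025],[0,0,0.005],[0,0,0.0075],[0,0,0.0075]],"turn":[0,0,0,0]}'; python3 -m pendant '{"delta_pos":[[0,0,0.002],[0,0,0.004],[0,0,0.004]],"turn":[0,0,0]}'; python3 -m pendant '{"delta_pos":[[0,0,0.002],[0,0,0.004],[0,0,0.004]],"turn":[0,0,0]}'
```

```text
clock: 3.2
ee_pos: [0.4789, -0.031, 0.0776]
eef_rot: [2.455, -1.96, 0.0]
force: [-0.5, 1.0, 1.9]
grip_width: 0.006
clock: 3.45
ee_pos: [0.4789, -0.031, 0.0761]
eef_rot: [-2.455, 1.96, -0.0]
force: [-0.5, -0.0, 4.6]
grip_width: 0.004
clock: 3.7
ee_pos: [0.4789, -0.031, 0.0744]
eef_rot: [-2.455, 1.96, -0.0]
force: [-1.5, -0.0, 5.0]
grip_width: 0.006
```

It gives: 2–5 N, already below the level of the button top. I'll press the rest of the way in, then withdraw up and toward the user.

```bash
python3 -m pendant '{"delta_pos":[[0,0,0.003],[0,0,0.005],[0,0,0.005]],"turn":[0,0,0]}';  python3 -c "
from h import *
c=camera('wrist'); cv2.imwrite('pics/w2.png',c['color']); print(c['depth'][60:160:20,100:420:80].round(3))
c=camera('top'); W=cloud(c); print((W[150:205:6,255:285:8,2]*1000).round())"
```

```text
clock: 3.95
ee_pos: [0.4789, -0.031, 0.0733]
eef_rot: [2.455, -1.96, 0.001]
force: [-4.5, 0.4, 14.0]
grip_width: 0.001
[[0.121 0.122 0.12  0.12 ]
 [0.121 0.12  0.12  0.121]
 [0.12  0.12  0.12  0.119]
 [0.12  0.12  0.121 0.119]
 [0.119 0.12  0.118 0.12 ]]
[[ 78.  81.  80.  74.]
 [ 79.  83.  81.  80.]
 [ 88.  87.  82.  91.]
 [ 84.  94.  98.  96.]
 [103. 100. 415. 423.]
 [423. 422. 425. 447.]
 [446. 455. 459. 453.]
 [457. 477. 484. 469.]
 [466. 497. 508. 498.]
 [475. 513. 527. 523.]]
```

The button bottomed out at 14 N and the lid is rising (the top-view lid height grades from 80 to about 103 mm). I'll take the hand up and away.

```bash
python3 -m pendant '{"delta_pos":[[0,0,-0.08],[0,0.03,-0.18],[0,0.06,-0.28],[0,0.06,-0.38],[0,0.06,-0.48],[0,0.06,-0.5],[0.1,0.06,-0.5],[0.2,0.06,-0.5],[0.3,0.06,-0.5],[0.4,0.06,-0.5],[0.5,0.06,-0.5],[0.6,0.06,-0.5]],"turn":[0,0,0,0,0,0,0,0,0,0,0,0]}'; python3 -m pendant '{"delta_pos":[[0.1,0,0],[0.2,0,0],[0.3,0,0],[0.3,0,0],[0.3,0,0],[0.3,0,0],[0.3,0,0],[0.3,0,0],[0.3,0,0],[0.3,0,0],[0.3,0,0],[0.3,0,0]],"turn":[0,0,0,0,0,0,0,0,0,0,0,0]}'; python3 -m pendant '{"delta_pos":[[0,0,0],[0,0,0],[0,0,0],[0,0,0],[0,0,0],[0,0,0],[0,0,0],[0,0,0],[0,0,0],[0,0,0],[0,0,0],[0,0,0]],"turn":[0,0,0,0,0,0,0,0,0,0,0,0]}'
python3 - <<'E'
from h import *
go(0,0,.3)
z=np.load("top0.npz")
def lid():
    c=camera('top'); W=cloud(c); L=(W[...,:2]-C)@Rs
    m=(abs(L[...,1])<.15)&(L[...,0]>-.06)&(L[...,0]<.09)&(W[...,2]>.11)&(W[...,2]<.25)
    x,zz=L[...,0][m],W[...,2][m]; p=np.polyfit(zz,x,1)
    print(get_obs()["clock"],"n",m.sum(),"max z",zz.max().round(3),"angle",np.arctan2(1,-p[0]).round(3)); return c
lid(); c=lid(); s=camera("scene")
s0=cv2.imread("pics/scene0.png"); cv2.imwrite("pics/end.png",cv2.resize(np.hstack([c["color"][120:280,60:460],s["color"][110:270,100:500]]),None,fx=1,fy=1))
E
```

```text
clock: 5.05
ee_pos: [0.5085, -0.2724, 0.2713]
eef_rot: [2.455, -1.96, -0.001]
force: [1.2, 1.0, 0.1]
grip_width: 0.006
clock: 6.05
ee_pos: [0.5352, -0.3872, 0.2727]
eef_rot: [2.456, -1.959, 0.001]
force: [0.0, -0.5, 0.5]
grip_width: 0.006
clock: 7.05
ee_pos: [0.5352, -0.3874, 0.2724]
eef_rot: [-2.455, 1.96, -0.0]
force: [-0.4, 0.2, -0.2]
grip_width: 0.009
t 7.05 ee [ 0.5352 -0.3874  0.2724] sealer [-110.5 -366.1] F [-0.43  0.22 -0.18] grip 0.008615279123204042
share [-0.9147 -0.2779 -0.0691]
tool x in sealer [ 0.002 -1.   ] tilt [ 1.e-04 -1.e-04 -1.e+00]
7.1 n 1047 max z 0.202 angle 1.057
7.15 n 1047 max z 0.2 angle 1.056
```

View pics/end.png

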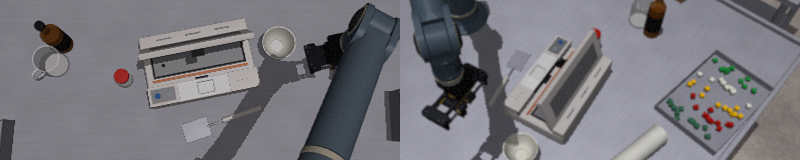

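The lid is standing open and the other things look unmoved. The max height of 0.200 m suggests 1.2 rad, but the line fit gave 1.06, possibly because it mixes lid faces. I'll wait a bit longer and check again with a cleaner fit.

```bash
python3 -m pendant '{"delta_pos":[[0,0,0],[0,0,0],[0,0,0],[0,0,0],[0,0,0],[0,0,0],[0,0,0],[0,0,0],[0,0,0],[0,0,0],[0,0,0],[0,0,0]],"turn":[0,0,0,0,0,0,0,0,0,0,0,0]}' >/dev/null
python3 - <<'E'
from h import *
c=camera('top'); W=cloud(c); L=(W[...,:2]-C)@Rs; Z=W[...,2]
m=(abs(L[...,1])<.15)&(L[...,0]>-.06)&(L[...,0]<.1)&(Z>.085)&(Z<.25)
for a in np.arange(.09,.21,.01):
    k=m&(abs(Z-a)<.005)
    if k.sum(): print(round(a,3),k.sum(),(np.percentile(L[...,0][k],[5,50,95])*1000).round())
t0=np.load("top0.npz")["col"]; d=cv2.absdiff(t0,c["color"]).max(2)
for n,(u,v) in dict(jar=(183,198),bowl=(338,163),jug=(110,181),oil=(117,158),tub=(414,187),spat=(258,248),spath=(302,235)).items():
    P=t0[v-16:v+17,u-16:u+17]; Q=c["color"][v-26:v+27,u-26:u+27]
    q=cv2.minMaxLoc(cv2.matchTemplate(Q,P,cv2.TM_CCOEFF_NORMED)); print(n,round(q[1],3),"shift px",q[3][0]-10,q[3][1]-10)
s=camera("scene"); W=cloud(s); L=(W[...,:2]-C)@Rs; Z=W[...,2]
m=(abs(L[...,1])<.12)&(L[...,0]>-.06)&(L[...,0]<.12)&(Z>.1)&(Z<.185)
print("scene back face angle", np.arctan2(1,-np.polyfit(Z[m],L[...,0][m],1)[0]),m.sum())
print(get_obs()["force"].round(2))
E
```

```text
0.09 47 [-58.  76.  96.]
0.1 26 [70. 71. 73.]
0.11 37 [66. 67. 70.]
0.12 28 [62. 64. 65.]
0.13 35 [58. 60. 62.]
0.14 37 [54. 56. 58.]
0.15 34 [50. 52. 54.]
0.16 43 [46. 49. 51.]
0.17 60 [19. 44. 46.]
0.18 102 [-2. 18. 42.]
0.19 576 [11. 24. 36.]
0.2 111 [22. 30. 34.]
jar 0.964 shift px 0 0
bowl 0.947 shift px 0 0
jug 0.997 shift px 0 0
oil 0.995 shift px 0 0
tub 0.143 shift px -10 10
spat 0.981 shift px 0 0
spath 0.287 shift px -3 1
scene back face angle 1.1319457848698593 1054
[ 0.75 -0.36 -0.78]
```

```bash
python3 -c "
from workcell import job; print(job.close_job())"
```

```text
the job is handed in; nothing more can be done
None
```

The sealer's lid is open and the job is handed in. I found the release button as a hairline rectangle about 8 mm right of the plate's centre and confirmed it by touch. It gave at 2–5 N and bottomed out at about 14 N. The lid then sprang up by itself while I took the hand up and away to the right.

**Last checks:**
- **Lid:** it stands at about 1.20 rad, from the slope of its back face in the top view. Two cruder fits read lower: 1.06 rad (top view) and 1.13 rad (scene view). I think they were skewed by mixing lid faces, because the lid's top edge at 0.20 m also fits 1.2 rad. Two readings 0.05 s apart agreed, so it looked at rest.
- **Other things:** jar, bowl, jug, oil and the spatula blade showed no shift in the top view. The tub was hidden by the arm, and the match on the spatula handle was poor, probably from the arm's shadow. Neither could be confirmed, but the hand stayed well above both.
- **Hand:** it ended clear of everything, with the wrist force at about noise level (under 1 N).
- **Button:** I did not measure that it came back out; nothing is touching it.

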